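# Fetch a turning template to the template stand

## Task

The work lamp has been left on the template stand: lift it off by its handle and set it down upright on the rubber mat. Then draw the tallest template (wide flat top over a round bead) up out of its slots in the rack and stand it, right way up and centred, on the stand's deck, leaning flat back against the sloping board. Set both down without dropping them, and leave the other two templates and the things lying on the bench where they are.

Things in the scene. Friction and masses are not known exactly. Their poses are not given: they have to be found in the camera images.
- rack: Fixed wooden rack 168 (x) x 173 (y) x 90 mm high, left or right on the bench. Origin: centre of its underside. Upright cheeks at its y ends have facing grooves 12 mm wide, 14 mm deep: three slots, at x = -60, 0, +60 mm, open at the top, floor at z = 12 mm; open between the cheeks (y -62 to +62). Each slot holds an upright template, faces along x.
- template_wide: The template to fetch, in any slot: plywood plate 9 mm thick (x), 150 wide (y), 180 high (z), 0.12 to 0.2 kg. Rectangular foot 85 mm high, a round bead 90 mm in diameter above it, a flat bar 100 mm wide and 35 mm high at the top. Origin: middle of its lower edge, at mid-thickness; z runs up the plate. Both faces are alike.
- template_wide_top (a point): Middle of the wide template's top edge, 180 mm up the plate from its origin.
- template_neck: Another template, to stay in the rack: same 9 mm plywood and 150 mm foot, 125 mm high, stepping in to a narrow round-topped neck 40 mm wide. Origin: middle of its lower edge.
- template_fork: Another template, to stay in the rack: same 9 mm plywood and 150 mm foot, 125 mm high, with two round-topped horns 36 mm wide at its sides. Origin: middle of its lower edge.
- stand: Fixed wooden stand. Origin on the bench. Deck x -95 to +65 mm, 190 mm in y, top at z = 20; lip 10 mm high at x 55 to 65. Board 180 mm wide, 125 mm long up its slope, 10 mm thick: front face rises from the deck at x = -55 and leans back to -x, 15 deg (0.262 rad) from vertical, top at x = -87, z = 141. Its +x side is the front: the lamp stands there; the template is to lean there.
- stand_foot (a point): Middle of the line where the board's front face meets the deck, z = 20 mm.
- lamp: Boxy work lamp, 70 (x) x 86 (y) mm foot, body 108 mm high, 156 mm high over all, 0.3 to 0.6 kg. Origin: centre of its underside. It stands upright on the deck of the stand, in front of the board.
- lamp_handle (a point): Centre of the lamp's handle bar, 150 mm above its underside: bar along the lamp's y, 16 mm wide (x), 12 mm high, 64 mm clear length between two posts, 36 mm of free space under it.
- mat: Fixed black rubber mat 160 x 160 x 4 mm on the bench, across the bench from the rack (rack on the left: mat on the right, and the reverse). Origin: centre of its underside.
- blank: Bystander: square wooden turning blank 50 x 150 x 50 mm, lying on the bench beyond the work.
- wax: Bystander: jar 70 mm in diameter, 60 mm high, on the bench beyond the work.
- gouge: Bystander: turning gouge 200 mm long, round wooden handle 28 mm thick, lying on the bench beyond the work.

How it is judged:
On the way, in this order (a step that is already met when the one before it is completed fails the run):
1. the lamp stands upright on the rubber mat, let go (horizontal distance between lamp and mat below 0.06 m and z of lamp in the frame of mat below 0.012 m and angle between lamp's own z axis and vertical below 0.1 rad and contact force between lamp and the fingers below 0.1 N and linear speed of lamp below 0.05 m/s), for 0.2 s.
2. the wide template is drawn up clear of its slots (z of template_wide in the frame of rack above 0.092 m), for 0.1 s.
At the end, for the whole second after the job is handed in: Lamp upright on the mat, centres within 60 mm. Wide template right way up on the deck, 25 mm or less in front of the board's foot, within 30 mm of its middle, square to 0.12 rad, leaning back 0.16 to 0.45 rad from vertical. Both at rest; the other templates within 30 mm of their start (horizontal distance between lamp and mat below 0.06 m and z of lamp in the frame of mat below 0.012 m and angle between lamp's own z axis and vertical below 0.1 rad and x of template_wide in the frame of stand_foot between -0.01 and 0.025 m and y of template_wide in the frame of stand_foot between -0.03 and 0.03 m and z of template_wide in the frame of stand_foot between -0.005 and 0.008 m and angle between template_wide's own z axis and vertical between 0.16 and 0.45 rad and x of template_wide_top in the frame of stand_foot below -0.02 m and angle between the y axis of template_wide and the y axis of stand, either way round below 0.12 rad and linear speed of each of template_wide, lamp below 0.02 m/s and distance of each of template_neck, template_fork from where it was at the start of the episode below 0.03 m); the robot touches nothing.
It fails at once if the lamp is tipped by more than 0.6 rad (angle between lamp's own z axis and vertical above 0.6 rad).
It fails at once if the lamp is dropped (faster than 0.7 m/s while not held) (linear speed of lamp above 0.7 m/s and contact force between lamp and the fingers below 0.1 N).
It fails at once if the wide template is dropped (faster than 0.7 m/s while not held) (linear speed of template_wide above 0.7 m/s and contact force between template_wide and the fingers below 0.1 N).
It fails at once if another template is moved by more than 30 mm (distance of any of template_neck, template_fork from where it was at the start of the episode above 0.03 m).
It fails at once if a bystander on the bench is moved by more than 30 mm (distance of any of blank, wax, gouge from where it was at the start of the episode above 0.03 m).
It also fails if it takes over 69 s, if anything falls off the work surface, if the arm or the gripper's body presses on something with over 40 N, if the wrist force passes 120 N, or if a joint passes its speed limit or range.

## Robot

A 6-joint arm with a two-finger parallel gripper is mounted at the origin on the work surface. World frame = base frame: x ahead of the robot, y to its left, z up, the work surface at z = 0. Lengths are in m, angles in rad, forces in N, time in s.
With the tool pointing down it reaches from about 0.35 to 0.775 m from the base axis. Payload 7.3 kg.
Tool frame: the origin (TCP) lies at the very end of the fingers, on their centre line; the grasp point (between the pads) lies 19 mm behind it (robot.hold_point_z is the distance from the TCP to the grasp point, in m); z points along the fingers, y is the direction in which the jaws open and shut (so a half turn about z gives the same grasp; the last joint's range is limited). The gripper opens to 92 mm and grips with 3 to 60 N. Pads are 19 mm wide; open, the fingers measure 130 mm over their backs; the gripper's body (75 mm by 190 mm) begins 47 mm behind the grasp point.
Start: joints at [-1.384, 0.342, 1.524, -0, 1.275, -0.146], TCP at [0.172, -0.496, 0.227] pointing down, gripper open.
Joint ranges: [-2.53, 2.53], [-0.77, 2.02], [0.04, 2.7], [-1, 4.14], [0.28, 2.66], [-3.11, 3.11]. Speed limits (rad/s): [2.57, 2.57, 3.14, 3.14, 3.14, 3.14].

## Interface

Orientations are given as [roll, pitch, yaw] about the fixed x, y, z axes, in that order (R = Rz(yaw) Ry(pitch) Rx(roll)).
In Python, from cell import monitor, viewer, robot gives the robot as it stands.
- The arm moves only by the tool move_arm, never from a script. Its argument "deltas" is a list of rows, each an object of numbers: "x", "y", "z": the shift along the tool's x, y, z in m; "wx", "wy", "wz": the turn, a rotation vector about the tool's x, y, z in degrees; "hand": the opening, from 0 (shut) to 1 (fully open). In form: [{"x": .., "y": .., "z": .., "wx": .., "wy": .., "wz": .., "hand": ..}, ...]. A call has 1 to 8 rows; each row is the pose to reach, as a shift and turn from the pose commanded when the call began, along the tool's axes at that moment; what a row does not reach only later rows make up. A row lasts 1/8 s, in which the tool goes at most 62.5 mm and 10.7 degrees, less where a joint would pass 70% of its speed; a pose out of reach is approached as far as the arm can. A call with a gripper value outside its range is refused whole. The fingers move at their own pace and stop on an object; "grip_force" is the grip in N (left out, the last holds). Time passes only in rows, so rows that repeat a pose let the fingers close. It gives the time, the measured TCP pose, the force and the opening at its end, in the units of the state.
- monitor.observe(): the state, without advancing time (a new reading comes with each control period).
- viewer.read_camera(name): name is "scene" or "top" or "wrist"; returns the picture (400x640x3 uint8, red, green, blue); there is no depth.
- viewer.camera_params(name): a dict with "camera_matrix" (3x3 intrinsics, pixels), "R" (3x3) and "t" (3): a world point X has camera coordinates R X + t. Camera axes: x right, y down, z forward; pixel columns grow to the right and rows downward; lengths in m; the calibration is good to about 2 mm. A picture is of the moment at which its call begins: read the wrist's pose just before it. camera_params takes no time and is no camera call; for the wrist camera it gives the pose at the moment of the call.
- robot.hand_in(): hands the job in, once; it reports no verdict.
The state is a dict: "time": time; "qpos": joint angles; "qvel": joint speeds; "joint_efforts": joint torques, N m; "tool_pos": TCP position; "tool_rot": TCP orientation; "contact_force": force on the tool from outside, world axes, zero at the start; "torque": the same for the moment, N m; "opening": finger opening in m.
Only numpy, scipy, OpenCV 4.12 (cv2) and the standard library are available. Lean on these libraries where they do the work, as an engineer would, in place of code of your own. Each camera call takes 0.05 s, during which the arm holds its last target. There are 200 camera calls.

## Working session

There is one attempt and no reset: what is moved stays moved. The work goes in short steps, Python scripts to look and compute and a tool call to move; the robot and the scene stay as the last step left them, time stands still between calls to the robot, and variables do not carry over. Pictures are saved under pics/ and viewed, about 8 in all and at most 12, crops included, and the job is handed in when it is done.

Besides the shell and the picture viewer there is one more tool, called after "Emit:" as name(argument=value, ...), one argument or row to a line, values as JSON. move_arm: Moves the arm, as the interface text tells. Its arguments: {"type":"object","properties":{"deltas":{"type":"array","items":{"type":"object","properties":{"x":{"type":"number"},"y":{"type":"number"},"z":{"type":"number"},"wx":{"type":"number"},"wy":{"type":"number"},"wz":{"type":"number"},"hand":{"type":"number"}}}},"grip_force":{"type":"number"}},"required":["deltas"]}

```bash
mkdir -p pics; ls
cat > h.py <<'E'
import numpy as np, cv2
from cell import monitor, viewer, robot
from scipy.spatial.transform import Rotation as Ro
def snap(n,f,save=True):
    P=viewer.camera_params(n); im=viewer.read_camera(n)
    im=np.ascontiguousarray(im[:,:,::-1])
    cv2.imwrite('pics/%s.png'%f,im); np.savez('pics/%s.npz'%f,K=P['camera_matrix'],R=P['R'],t=P['t'])
    return im,P
def load(f):
    return cv2.imread('pics/%s.png'%f),np.load('pics/%s.npz'%f)
def ray(P,u,v):
    K=np.array(P['K'] if 'K' in P else P['camera_matrix']);R=np.array(P['R']);t=np.array(P['t'])
    d=R.T@np.linalg.solve(K,[u,v,1.]); return -R.T@t,d
def plane(P,u,v,z):
    c,d=ray(P,u,v); return c+d*(z-c[2])/d[2]
def proj(P,X):
    K=np.array(P['K'] if 'K' in P else P['camera_matrix']);c=np.array(P['R'])@np.array(X)+np.array(P['t']); p=K@c; return p[:2]/p[2]
def tri(P1,a,P2,b):
    c1,d1=ray(P1,*a);c2,d2=ray(P2,*b)
    s=np.linalg.lstsq(np.c_[d1,-d2],c2-c1,rcond=None)[0]
    p,q=c1+s[0]*d1,c2+s[1]*d2; return (p+q)/2,np.linalg.norm(p-q)
def totool(X,Xref=None):
    s=monitor.observe(); r=Ro.from_euler('xyz',s['tool_rot']); return r.inv().apply(np.array(X)-s['tool_pos'])
E
python3 - <<'E'
from h import *
print(monitor.observe()); print(robot.hold_point_z)
for n in('top','scene'):
    im,P=snap(n,n+'0'); print(n,P)
E
```

```text
pics
{'time': 0.0, 'qpos': array([-1.38397346e+00,  3.42711688e-01,  1.52503616e+00,  2.46137741e-05,
        1.27537695e+00, -1.45988057e-01]), 'qvel': array([ 1.39127856e-03, -9.62970969e-05, -9.95020053e-04,  8.41579780e-04,
       -5.17944704e-05, -3.02336416e-04]), 'joint_efforts': array([ 5.72531353e-04, -4.31241417e+01, -2.44220048e+01,  7.18861562e-02,
        5.58011059e-02, -1.41264632e-04]), 'tool_pos': array([ 0.17147542, -0.49577441,  0.226044  ]), 'tool_rot': array([-3.14008023e+00, -2.46167650e-04,  3.32803550e-01]), 'contact_force': array([-0.58537378,  0.23347968, -0.15445156]), 'torque': array([-0.0063155 ,  0.01215035, -0.03704502]), 'opening': 0.0919366506441656}
0.0188
top {'camera_matrix': array([[472.49111778,   0.        , 321.9844021 ],
       [  0.        , 472.49111778, 197.7078579 ],
       [  0.        ,   0.        ,   1.        ]]), 'R': array([[-0.02605058, -0.99965209,  0.0041308 ],
       [-0.98554448,  0.02499053, -0.16756359],
       [ 0.16740206, -0.00843622, -0.98585262]]), 't': array([-0.00680325,  0.63178266,  1.27775497])}
scene {'camera_matrix': array([[417.39276402,   0.        , 321.66588539],
       [  0.        , 417.39276402, 196.05650439],
       [  0.        ,   0.        ,   1.        ]]), 'R': array([[-0.68693913,  0.72669301,  0.00564732],
       [ 0.59844427,  0.57008082, -0.56291413],
       [-0.41228519, -0.38330813, -0.82649609]]), 't': array([ 0.40258912, -0.28419656,  1.34130168])}
```

View pics/top0.png

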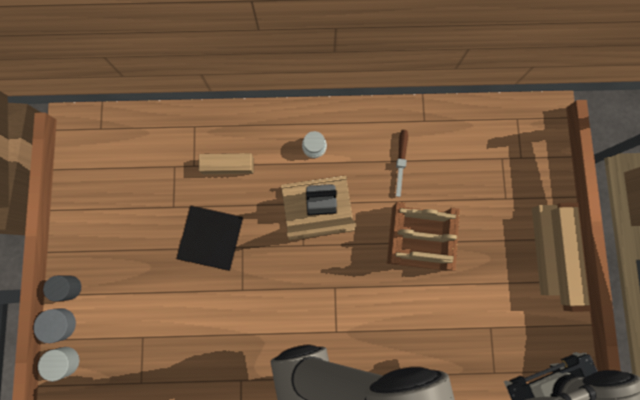

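View pics/scene0.png

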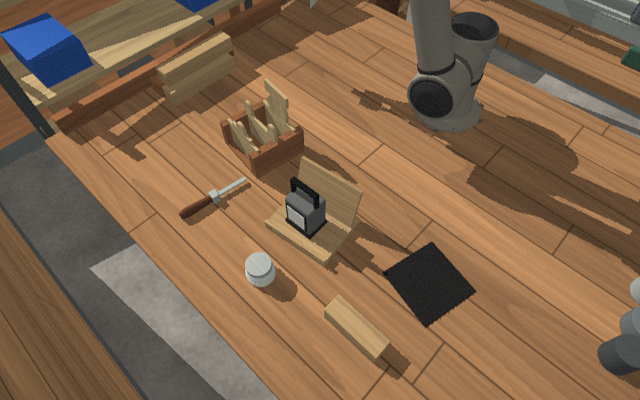

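The top view has the mat at (210,238), the stand with lamp at (320,207), and the rack at (425,238). The scene view shows the tall template in the rack slot nearest the robot, near (277,95). The board is on the robot side of the lamp, so the stand's front faces away from the robot.

Run:
```python
from h import *
im,P=load('top0'); im2,P2=load('scene0')
a=cv2.resize(im[160:290,265:475],None,fx=3.8,fy=3.8,interpolation=cv2.INTER_CUBIC)[:, :800]
b=cv2.resize(im2[70:270,210:375],None,fx=3.8,fy=3.8,interpolation=cv2.INTER_CUBIC)
cv2.imwrite('pics/c1.png',a); cv2.imwrite('pics/c2.png',b[:600])
g=im.max(axis=2); m=np.uint8((g<50)*255); m[:,:170]=0;m[:,250:]=0;m[:195]=0;m[280:]=0
c=max(cv2.findContours(m,0,1)[0],key=cv2.contourArea); r=cv2.minAreaRect(c); print(r)
for q in cv2.boxPoints(r): print(plane(P,*q,.004).round(3))
print('mat',plane(P,*r[0],.004).round(4))
```

```text
((209.5352783203125, 237.34117126464844), (54.99187088012695, 54.88340759277344), 12.528807640075684)
[0.475 0.396 0.004]
[0.629 0.365 0.004]
[0.59  0.209 0.004]
[0.437 0.243 0.004]
mat [0.5323 0.3032 0.004 ]
```

View pics/c1.png

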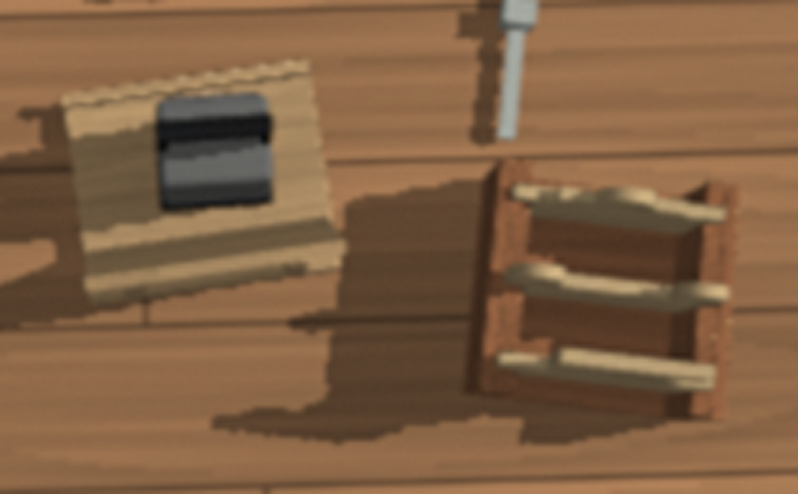

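View pics/c2.png

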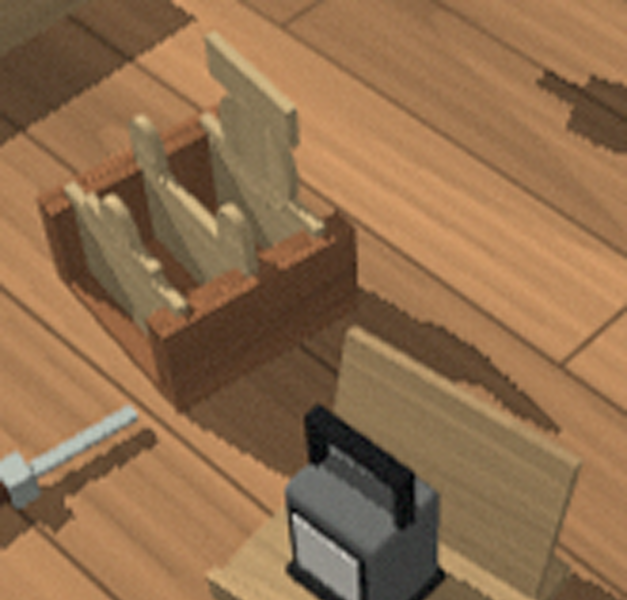

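The crops show the lamp handle as a dark strip at about (215,125) in c1. In the rack, the wide template is in the slot nearest the robot, with its top bar from (560,352) to (715,372) in c1 and from (212,38) to (297,108) in c2.

Run:
```python
from h import *
im,P=load('top0'); im2,P2=load('scene0')
A=lambda x,y:(265+x/3.8-.37,160+y/3.8-.37); B=lambda x,y:(210+x/3.8-.37,70+y/3.8-.37)
for n,a,b in [('handle',(214,127),(362,443)),('board top -y',(345,243),(350,330)),('board top +y',(90,280),(580,462)),
  ('tmpl top -y',(715,372),(212,38)),('tmpl top +y',(560,352),(297,108))]:
    p,e=tri(P,A(*a),P2,B(*b)); print(n,p.round(4),e.round(4))
for n,a,z in [('lip -y',(308,62),.03),('lip +y',(65,100),.03),('foot -y',(335,215),.02),('foot +y',(87,248),.02),('rack',(500,160),.09),('rack',(738,185),.09),('rack',(722,418),.09),('rack',(468,390),.09),('tm-',(715,372),.18+.012),('tm+',(560,352),.192),('h-',(270,125),.17),('h+',(160,131),.17)]:
    print(n,plane(P,*A(*a),z).round(4))
```

```text
handle [ 0.6225 -0.0195  0.1768] 0.0003
board top -y [ 0.5458 -0.1075  0.1418] 0.0001
board top +y [0.5239 0.0689 0.1426] 0.0037
tmpl top -y [ 0.4495 -0.3413  0.1882] 0.0015
tmpl top +y [ 0.4643 -0.2388  0.1972] 0.0026
lip -y [ 0.6974 -0.0934  0.03  ]
lip +y [0.6726 0.0917 0.03  ]
foot -y [ 0.581  -0.1103  0.02  ]
foot +y [0.5607 0.0772 0.02  ]
rack [ 0.6088 -0.2255  0.09  ]
rack [ 0.5863 -0.3956  0.09  ]
rack [ 0.4213 -0.372   0.09  ]
rack [ 0.4454 -0.1943  0.09  ]
tm- [ 0.4499 -0.3408  0.192 ]
tm+ [ 0.4654 -0.2408  0.192 ]
h- [ 0.6242 -0.0576  0.17  ]
h+ [0.622  0.0169 0.17  ]
```

```bash
cat >> h.py <<'E'
def go(pos,yaw,tilt=0):
    """tilt: lean of the tool back in the plane normal to the jaws' x (about tool x), rad"""
    s=monitor.observe(); r=Ro.from_euler('xyz',s['tool_rot'])
    T=Ro.from_euler('xyz',[np.pi,0,yaw])*Ro.from_rotvec([tilt,0,0])
    print('t',round(s['time'],2),'pos',s['tool_pos'].round(4),'F',s['contact_force'].round(1),'op',round(s['opening'],4))
    print('d mm',(r.inv().apply(np.array(pos)-s['tool_pos'])*1e3).round(1),'w deg',np.degrees((r.inv()*T).as_rotvec()).round(2), 'zaxis',T.apply([0,0,1]).round(3))
E
python3 - <<'E'
from h import *
go([.17,-.496,.32],.333); go([.6225,-.0195,.32],1.60)
E
```

```text
t 0.1 pos [ 0.1715 -0.4958  0.2261] F [0.2 0.1 0.3] op 0.0919
d mm [ -1.4  -0.4 -93.9] w deg [-0.08 -0.01 -0.01] zaxis [ 0. -0. -1.]
t 0.1 pos [ 0.1715 -0.4958  0.2261] F [0.2 0.1 0.3] op 0.0919
d mm [ 581.9 -303.   -93.4] w deg [-6.000e-02 -6.000e-02 -7.261e+01] zaxis [ 0.  0. -1.]
```

Emit:
move_arm(
  deltas=[
    {"z": -0.06},
    {"x": 0.02, "y": -0.02, "z": -0.094, "wz": -8},
    {"x": 0.08, "y": -0.05, "z": -0.094, "wz": -16, "hand": 0.6},
    {"x": 0.14, "y": -0.08, "z": -0.094, "wz": -25, "hand": 0.6},
    {"x": 0.2, "y": -0.11, "z": -0.094, "wz": -34, "hand": 0.6},
    {"x": 0.26, "y": -0.14, "z": -0.094, "wz": -43, "hand": 0.6},
    {"x": 0.31, "y": -0.165, "z": -0.094, "wz": -52, "hand": 0.6},
    {"x": 0.36, "y": -0.19, "z": -0.094, "wz": -61, "hand": 0.6},
  ],
)

```text
schema error: expected keys x, y, z, wx, wy, wz, hand
```

Run:
```python
from h import *
go([.6225,-.0195,.32],1.60)
```

```text
t 0.1 pos [ 0.1715 -0.4958  0.2261] F [0.2 0.1 0.3] op 0.0919
d mm [ 581.9 -303.   -93.4] w deg [-6.000e-02 -6.000e-02 -7.261e+01] zaxis [ 0.  0. -1.]
```

All keys are required.

Emit:
move_arm(
  deltas=[
    {"x": 0, "y": 0, "z": -0.06, "wx": 0, "wy": 0, "wz": 0, "hand": 1},
    {"x": 0.02, "y": -0.02, "z": -0.094, "wx": 0, "wy": 0, "wz": -8, "hand": 0.6},
    {"x": 0.08, "y": -0.05, "z": -0.094, "wx": 0, "wy": 0, "wz": -16, "hand": 0.6},
    {"x": 0.14, "y": -0.08, "z": -0.094, "wx": 0, "wy": 0, "wz": -25, "hand": 0.6},
    {"x": 0.2, "y": -0.11, "z": -0.094, "wx": 0, "wy": 0, "wz": -34, "hand": 0.6},
    {"x": 0.255, "y": -0.135, "z": -0.094, "wx": 0, "wy": 0, "wz": -43, "hand": 0.6},
    {"x": 0.31, "y": -0.165, "z": -0.094, "wx": 0, "wy": 0, "wz": -52, "hand": 0.6},
    {"x": 0.36, "y": -0.19, "z": -0.094, "wx": 0, "wy": 0, "wz": -61, "hand": 0.6},
  ],
)

```text
time: 1.1
tool_pos: [0.4471, -0.201, 0.3206]
tool_rot: [-3.141, 0.0, 1.403]
contact_force: [0.6, -1.4, 0.4]
opening: 0.055
```

Run:
```python
from h import *
go([.6225,-.0195,.32],1.60)
```

```text
t 1.1 pos [ 0.4471 -0.201   0.3206] F [ 0.6 -1.4  0.4] op 0.055
d mm [208.3 142.5   0.5] w deg [ -0.02   0.   -11.31] zaxis [ 0.  0. -1.]
```

Emit:
move_arm(
  deltas=[
    {"x": 0.05, "y": 0.03, "z": 0, "wx": 0, "wy": 0, "wz": -4, "hand": 0.6},
    {"x": 0.1, "y": 0.065, "z": 0, "wx": 0, "wy": 0, "wz": -8, "hand": 0.6},
    {"x": 0.15, "y": 0.1, "z": 0, "wx": 0, "wy": 0, "wz": -11.3, "hand": 0.6},
    {"x": 0.19, "y": 0.13, "z": 0, "wx": 0, "wy": 0, "wz": -11.3, "hand": 0.6},
    {"x": 0.208, "y": 0.142, "z": 0, "wx": 0, "wy": 0, "wz": -11.3, "hand": 0.6},
    {"x": 0.208, "y": 0.142, "z": 0, "wx": 0, "wy": 0, "wz": -11.3, "hand": 0.6},
  ],
)

```text
time: 1.85
tool_pos: [0.6222, -0.021, 0.3193]
tool_rot: [-3.14, -0.0, 1.597]
contact_force: [-0.0, -0.7, -0.0]
opening: 0.0549
```

Run:
```python
from h import *
go([.6225,-.0195,.25],1.60)
im,P=snap('wrist','w1'); 
for X in ([.6225,-.0195,.176],[.568,-.0155,.02]): print(proj(P,X))
```

```text
t 1.85 pos [ 0.6222 -0.021   0.3193] F [-0.  -0.7 -0. ] op 0.0549
d mm [ 1.5  0.4 69.3] w deg [-0.11 -0.02 -0.17] zaxis [ 0.  0. -1.]
[319.70213965 190.87062484]
[286.42455056 163.96508814]
```

View pics/w1.png

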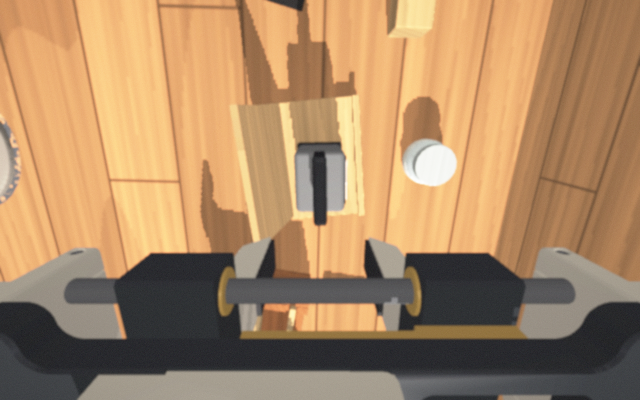

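Wrist view: the handle's centre is at about (319.5,188). I predicted (319.7,190.9), so it agrees within a couple of mm. Descending to grip.

Emit:
move_arm(
  deltas=[
    {"x": 0.003, "y": 0, "z": 0.04, "wx": 0, "wy": 0, "wz": 0, "hand": 0.6},
    {"x": 0.003, "y": 0, "z": 0.09, "wx": 0, "wy": 0, "wz": 0, "hand": 0.6},
    {"x": 0.003, "y": 0, "z": 0.13, "wx": 0, "wy": 0, "wz": 0, "hand": 0.6},
    {"x": 0.003, "y": 0, "z": 0.155, "wx": 0, "wy": 0, "wz": 0, "hand": 0.6},
    {"x": 0.003, "y": 0, "z": 0.167, "wx": 0, "wy": 0, "wz": 0, "hand": 0.6},
    {"x": 0.003, "y": 0, "z": 0.167, "wx": 0, "wy": 0, "wz": 0, "hand": 0.6},
    {"x": 0.003, "y": 0, "z": 0.167, "wx": 0, "wy": 0, "wz": 0, "hand": 0},
    {"x": 0.003, "y": 0, "z": 0.167, "wx": 0, "wy": 0, "wz": 0, "hand": 0},
  ],
  grip_force=35,
)

```text
time: 2.9
tool_pos: [0.6223, -0.0195, 0.155]
tool_rot: [3.139, 0.001, 1.595]
contact_force: [-0.5, -0.3, -0.1]
opening: 0.0399
```

Emit:
move_arm(
  deltas=[
    {"x": 0, "y": 0, "z": 0, "wx": 0, "wy": 0, "wz": 0, "hand": 0},
    {"x": 0, "y": 0, "z": 0, "wx": 0, "wy": 0, "wz": 0, "hand": 0},
    {"x": 0, "y": 0, "z": -0.003, "wx": 0, "wy": 0, "wz": 0, "hand": 0},
    {"x": 0, "y": 0, "z": -0.01, "wx": 0, "wy": 0, "wz": 0, "hand": 0},
    {"x": 0, "y": 0, "z": -0.03, "wx": 0, "wy": 0, "wz": 0, "hand": 0},
  ],
)

```text
time: 3.52
tool_pos: [0.6209, -0.0192, 0.1828]
tool_rot: [-3.138, -0.001, 1.595]
contact_force: [-0.4, -0.6, -2.7]
opening: 0.0157
```

Run:
```python
from h import *
go([.532,.303,.25],1.60); print(monitor.observe()['tool_rot'])
```

```text
t 3.52 pos [ 0.6209 -0.0192  0.1828] F [-0.4 -0.6 -2.7] op 0.0157
d mm [324.3 -81.4 -66.7] w deg [-0.19 -0.03 -0.31] zaxis [ 0.  0. -1.]
[-3.13822149e+00 -5.08421890e-04  1.59460809e+00]
```

Emit:
move_arm(
  deltas=[
    {"x": 0.01, "y": 0, "z": -0.03, "wx": 0, "wy": 0, "wz": 0, "hand": 0},
    {"x": 0.04, "y": 0, "z": -0.05, "wx": 0, "wy": 0, "wz": 0, "hand": 0},
    {"x": 0.08, "y": -0.005, "z": -0.05, "wx": 0, "wy": 0, "wz": 0, "hand": 0},
    {"x": 0.12, "y": -0.02, "z": -0.05, "wx": 0, "wy": 0, "wz": 0, "hand": 0},
    {"x": 0.16, "y": -0.035, "z": -0.05, "wx": 0, "wy": 0, "wz": 0, "hand": 0},
    {"x": 0.2, "y": -0.05, "z": -0.04, "wx": 0, "wy": 0, "wz": 0, "hand": 0},
    {"x": 0.24, "y": -0.06, "z": -0.03, "wx": 0, "wy": 0, "wz": 0, "hand": 0},
    {"x": 0.275, "y": -0.07, "z": -0.02, "wx": 0, "wy": 0, "wz": 0, "hand": 0},
  ],
)

```text
time: 4.53
tool_pos: [0.5445, 0.2553, 0.2036]
tool_rot: [-3.141, 0.0, 1.595]
contact_force: [0.8, -0.1, -3.5]
opening: 0.0157
```

Run:
```python
from h import *
go([.532,.303,.15],1.60)
```

```text
t 4.53 pos [0.5445 0.2553 0.2036] F [ 0.8 -0.1 -3.5] op 0.0157
d mm [ 48.  -11.4  53.6] w deg [-0.01  0.   -0.28] zaxis [ 0.  0. -1.]
```

Emit:
move_arm(
  deltas=[
    {"x": 0.03, "y": -0.007, "z": 0.01, "wx": 0, "wy": 0, "wz": 0, "hand": 0},
    {"x": 0.046, "y": -0.011, "z": 0.025, "wx": 0, "wy": 0, "wz": 0, "hand": 0},
    {"x": 0.048, "y": -0.011, "z": 0.042, "wx": 0, "wy": 0, "wz": 0, "hand": 0},
    {"x": 0.048, "y": -0.011, "z": 0.055, "wx": 0, "wy": 0, "wz": 0, "hand": 0},
    {"x": 0.048, "y": -0.011, "z": 0.06, "wx": 0, "wy": 0, "wz": 0, "hand": 0},
    {"x": 0.048, "y": -0.011, "z": 0.063, "wx": 0, "wy": 0, "wz": 0, "hand": 0},
    {"x": 0.048, "y": -0.011, "z": 0.065, "wx": 0, "wy": 0, "wz": 0, "hand": 0},
    {"x": 0.048, "y": -0.011, "z": 0.065, "wx": 0, "wy": 0, "wz": 0, "hand": 0},
  ],
)

```text
time: 5.52
tool_pos: [0.5333, 0.3015, 0.139]
tool_rot: [3.141, -0.0, 1.594]
contact_force: [0.1, 0.5, -3.7]
opening: 0.0157
```

Emit:
move_arm(
  deltas=[
    {"x": 0, "y": 0, "z": 0.001, "wx": 0, "wy": 0, "wz": 0, "hand": 0},
    {"x": 0, "y": 0, "z": 0.002, "wx": 0, "wy": 0, "wz": 0, "hand": 0},
    {"x": 0, "y": 0, "z": 0.002, "wx": 0, "wy": 0, "wz": 0, "hand": 0},
  ],
)

```text
time: 5.9
tool_pos: [0.534, 0.3017, 0.1383]
tool_rot: [3.139, -0.001, 1.595]
contact_force: [-0.6, -1.0, 5.2]
opening: 0.0158
```

Emit:
move_arm(
  deltas=[
    {"x": 0, "y": 0, "z": 0, "wx": 0, "wy": 0, "wz": 0, "hand": 0.3},
    {"x": 0, "y": 0, "z": 0, "wx": 0, "wy": 0, "wz": 0, "hand": 0.6},
    {"x": 0, "y": 0, "z": 0, "wx": 0, "wy": 0, "wz": 0, "hand": 0.6},
    {"x": 0, "y": 0, "z": -0.02, "wx": 0, "wy": 0, "wz": 0, "hand": 0.6},
    {"x": 0, "y": 0, "z": -0.06, "wx": 0, "wy": 0, "wz": 0, "hand": 0.6},
    {"x": 0, "y": 0, "z": -0.12, "wx": 0, "wy": 0, "wz": 0, "hand": 0.6},
    {"x": 0, "y": 0, "z": -0.18, "wx": 0, "wy": 0, "wz": 0, "hand": 0.6},
    {"x": 0, "y": 0, "z": -0.2, "wx": 0, "wy": 0, "wz": 0, "hand": 0.6},
  ],
)

```text
time: 6.9
tool_pos: [0.5339, 0.3021, 0.3413]
tool_rot: [3.135, -0.003, 1.595]
contact_force: [0.4, -0.1, -0.4]
opening: 0.0552
```

Run:
```python
from h import *
go([.457,-.29,.32],np.pi/2-.137)
im,P=snap('scene','s1'); im2,P2=snap('top','t1')
a=im[150:350,240:480]; b=im2[140:290,165:375]
a=cv2.resize(a,None,fx=1.75,fy=1.75); b=cv2.resize(b,(350,250)); 
o=np.zeros((350,775,3),np.uint8); o[:350,:420]=a; o[:250,425:]=b; cv2.imwrite('pics/c3.png',o)
```

```text
t 6.9 pos [0.5339 0.3021 0.3413] F [ 0.4 -0.1 -0.4] op 0.0552
d mm [-590.1  -91.2   19.2] w deg [ 0.38 -0.18  9.23] zaxis [ 0. -0. -1.]
```

View pics/c3.png

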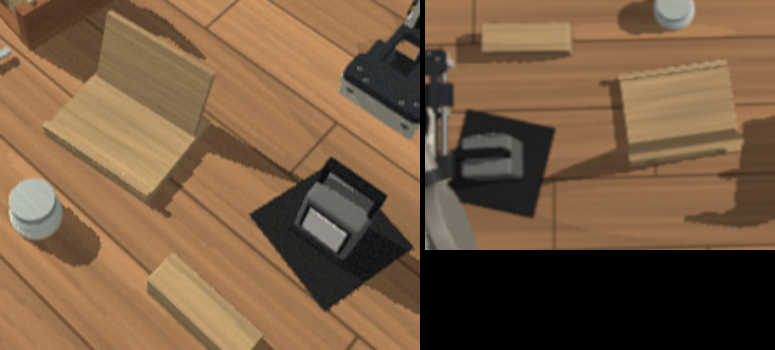

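Scene crop: the lamp is upright on the mat at (340,215) and the stand is now clear. Next, over to the rack.

Emit:
move_arm(
  deltas=[
    {"x": -0.05, "y": -0.01, "z": 0, "wx": 0, "wy": 0, "wz": 0, "hand": 0.5},
    {"x": -0.11, "y": -0.02, "z": 0, "wx": 0, "wy": 0, "wz": 1, "hand": 0.5},
    {"x": -0.17, "y": -0.03, "z": 0, "wx": 0, "wy": 0, "wz": 2, "hand": 0.5},
    {"x": -0.23, "y": -0.04, "z": 0, "wx": 0, "wy": 0, "wz": 3, "hand": 0.5},
    {"x": -0.29, "y": -0.05, "z": 0, "wx": 0, "wy": 0, "wz": 4, "hand": 0.5},
    {"x": -0.35, "y": -0.06, "z": 0, "wx": 0, "wy": 0, "wz": 6, "hand": 0.5},
    {"x": -0.41, "y": -0.07, "z": 0, "wx": 0, "wy": 0, "wz": 7, "hand": 0.5},
    {"x": -0.47, "y": -0.08, "z": 0, "wx": 0, "wy": 0, "wz": 9.2, "hand": 0.5},
  ],
)

```text
time: 8.0
tool_pos: [0.4633, -0.1717, 0.335]
tool_rot: [-3.139, -0.001, 1.433]
contact_force: [1.3, 0.3, -1.1]
opening: 0.0462
```

Run:
```python
from h import *
go([.457,-.29,.34],np.pi/2-.137)
P=load('s1')[1];A=lambda x,y:(240+x/1.75-.2,150+y/1.75-.2)
print(plane(P,*A(197,134),.02),plane(P,*A(45,130),.03), plane(P,*A(152,190),.03))
```

```text
t 8.0 pos [ 0.4633 -0.1717  0.335 ] F [ 1.3  0.3 -1.1] op 0.0462
d mm [-118.    10.    -5.2] w deg [-0.14 -0.06 -0.04] zaxis [ 0. -0. -1.]
[0.55155873 0.07539301 0.02      ] [ 0.70336778 -0.08544266  0.03      ] [0.66634299 0.09221732 0.03      ]
```

Emit:
move_arm(
  deltas=[
    {"x": -0.05, "y": 0.005, "z": 0, "wx": 0, "wy": 0, "wz": 0, "hand": 0.5},
    {"x": -0.1, "y": 0.01, "z": 0, "wx": 0, "wy": 0, "wz": 0, "hand": 0.5},
    {"x": -0.118, "y": 0.01, "z": 0, "wx": 0, "wy": 0, "wz": 0, "hand": 0.5},
    {"x": -0.118, "y": 0.01, "z": 0, "wx": 0, "wy": 0, "wz": 0, "hand": 0.5},
  ],
)

```text
time: 8.5
tool_pos: [0.4577, -0.2886, 0.3352]
tool_rot: [-3.139, -0.002, 1.432]
contact_force: [-0.0, 1.0, -0.5]
opening: 0.0463
```

Run:
```python
from h import *
go([.457,-.29,.16],np.pi/2-.137)
im,P=snap('wrist','w2')
u=proj(P,[.457,-.29,.192]); print(u, proj(P,[.464,-.24,.192]),proj(P,[.450,-.34,.192]))
```

```text
t 8.5 pos [ 0.4577 -0.2886  0.3352] F [-0.   1.  -0.5] op 0.0463
d mm [-1.800e+00 -1.000e-01  1.752e+02] w deg [-0.13 -0.1  -0.08] zaxis [ 0. -0. -1.]
[318.79947631 193.77412549] [318.85766257 147.59899186] [318.74656888 235.76011628]
```

View pics/w2.png

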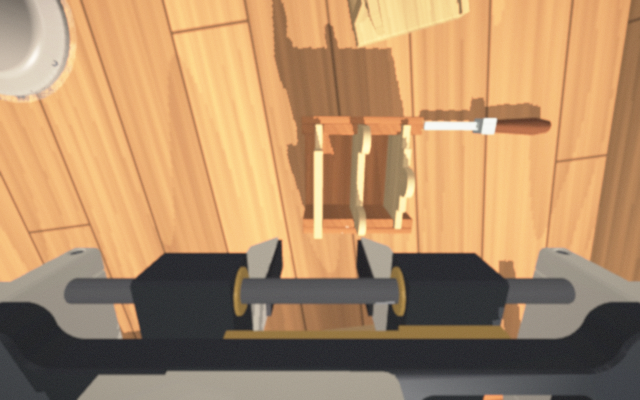

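The wide template's top edge is at columns 314–323, rows 150–237, centred at (318.5,193.5). I predicted (318.8,193.8). Gripping it.

Emit:
move_arm(
  deltas=[
    {"x": -0.001, "y": 0, "z": 0.05, "wx": 0, "wy": 0, "wz": 0, "hand": 0.5},
    {"x": -0.001, "y": 0, "z": 0.1, "wx": 0, "wy": 0, "wz": 0, "hand": 0.5},
    {"x": -0.001, "y": 0, "z": 0.14, "wx": 0, "wy": 0, "wz": 0, "hand": 0.5},
    {"x": -0.001, "y": 0, "z": 0.165, "wx": 0, "wy": 0, "wz": 0, "hand": 0.5},
    {"x": -0.001, "y": 0, "z": 0.175, "wx": 0, "wy": 0, "wz": 0, "hand": 0.5},
    {"x": -0.001, "y": 0, "z": 0.175, "wx": 0, "wy": 0, "wz": 0, "hand": 0.5},
    {"x": -0.001, "y": 0, "z": 0.175, "wx": 0, "wy": 0, "wz": 0, "hand": 0},
    {"x": -0.001, "y": 0, "z": 0.175, "wx": 0, "wy": 0, "wz": 0, "hand": 0},
  ],
  grip_force=30,
)

```text
time: 9.55
tool_pos: [0.4585, -0.2897, 0.1628]
tool_rot: [3.14, 0.001, 1.434]
contact_force: [-0.3, 0.6, 0.3]
opening: 0.0304
```

Emit:
move_arm(
  deltas=[
    {"x": 0, "y": 0, "z": 0, "wx": 0, "wy": 0, "wz": 0, "hand": 0},
    {"x": 0, "y": 0, "z": 0, "wx": 0, "wy": 0, "wz": 0, "hand": 0},
    {"x": 0, "y": 0, "z": 0, "wx": 0, "wy": 0, "wz": 0, "hand": 0},
  ],
)

```text
time: 9.93
tool_pos: [0.4576, -0.2894, 0.1619]
tool_rot: [-3.141, 0.0, 1.434]
contact_force: [-3.0, 0.4, 3.3]
opening: 0.0088
```

Emit:
move_arm(
  deltas=[
    {"x": 0, "y": 0, "z": -0.01, "wx": 0, "wy": 0, "wz": 0, "hand": 0},
    {"x": 0, "y": 0, "z": -0.03, "wx": 0, "wy": 0, "wz": 0, "hand": 0},
    {"x": 0, "y": 0, "z": -0.05, "wx": 0, "wy": 0, "wz": 0, "hand": 0},
    {"x": 0, "y": 0, "z": -0.075, "wx": 0, "wy": 0, "wz": 0, "hand": 0},
    {"x": 0, "y": 0, "z": -0.1, "wx": 0, "wy": 0, "wz": 0, "hand": 0},
    {"x": 0, "y": 0, "z": -0.13, "wx": 0, "wy": 0, "wz": 0, "hand": 0},
    {"x": 0, "y": 0, "z": -0.16, "wx": 0, "wy": 0, "wz": 0, "hand": 0},
    {"x": 0, "y": 0, "z": -0.17, "wx": 0, "wy": 0, "wz": 0, "hand": 0},
  ],
)

```text
time: 10.92
tool_pos: [0.4586, -0.2897, 0.3338]
tool_rot: [3.138, 0.002, 1.434]
contact_force: [-0.1, 0.6, -1.6]
opening: 0.0089
```

Run:
```python
from h import *
print(monitor.observe()['tool_rot'])
yaw=.123; a=.262
x=np.array([np.cos(yaw),np.sin(yaw),0]); up=np.cos(a)*np.array([0,0,1])-np.sin(a)*x
foot=np.array([.567,-.0145,.02])
for off,h in((.03,.06),(.010,.005)):
    p=foot+off*x+[0,0,h]+.150*up
    for s in (.262,-.262): go(p,np.pi/2+yaw,s); print(p)
```

```text
[3.13825276e+00 1.95872356e-03 1.43426551e+00]
t 10.93 pos [ 0.4586 -0.2897  0.3338] F [-0.1  0.6 -1.6] op 0.0089
d mm [285.3  61.  108.6] w deg [ 15.1   -1.81 -14.8 ] zaxis [-0.257 -0.032 -0.966]
[ 0.55821495 -0.01558604  0.22488108]
t 10.93 pos [ 0.4586 -0.2897  0.3338] F [-0.1  0.6 -1.6] op 0.0089
d mm [285.3  61.  108.6] w deg [-14.75   2.08 -14.77] zaxis [ 0.257  0.032 -0.966]
[ 0.55821495 -0.01558604  0.22488108]
t 10.93 pos [ 0.4586 -0.2897  0.3338] F [-0.1  0.6 -1.6] op 0.0089
d mm [280.3  41.5 163.5] w deg [ 15.1   -1.81 -14.8 ] zaxis [-0.257 -0.032 -0.966]
[ 0.53836605 -0.01803984  0.16988108]
t 10.93 pos [ 0.4586 -0.2897  0.3338] F [-0.1  0.6 -1.6] op 0.0089
d mm [280.3  41.5 163.5] w deg [-14.75   2.08 -14.77] zaxis [ 0.257  0.032 -0.966]
[ 0.53836605 -0.01803984  0.16988108]
```

Emit:
move_arm(
  deltas=[
    {"x": 0.03, "y": 0.01, "z": 0, "wx": 0, "wy": 0, "wz": -2, "hand": 0},
    {"x": 0.08, "y": 0.03, "z": 0, "wx": -3, "wy": 0.3, "wz": -5, "hand": 0},
    {"x": 0.13, "y": 0.05, "z": 0, "wx": -6, "wy": 0.6, "wz": -8, "hand": 0},
    {"x": 0.18, "y": 0.07, "z": 0.01, "wx": -9, "wy": 1, "wz": -11, "hand": 0},
    {"x": 0.23, "y": 0.08, "z": 0.02, "wx": -12, "wy": 1.5, "wz": -13, "hand": 0},
    {"x": 0.265, "y": 0.08, "z": 0.035, "wx": -14.7, "wy": 2.1, "wz": -14.8, "hand": 0},
    {"x": 0.285, "y": 0.08, "z": 0.049, "wx": -14.7, "wy": 2.1, "wz": -14.8, "hand": 0},
    {"x": 0.285, "y": 0.08, "z": 0.049, "wx": -14.7, "wy": 2.1, "wz": -14.8, "hand": 0},
  ],
)

```text
time: 11.92
tool_pos: [0.5751, -0.0164, 0.2808]
tool_rot: [2.887, -0.004, 1.697]
contact_force: [1.2, -0.0, -2.7]
opening: 0.0089
```

```bash
cat > pl.py <<'E'
from h import *
yaw=.123; a=.262
x=np.array([np.cos(yaw),np.sin(yaw),0]); up=np.cos(a)*np.array([0,0,1])-np.sin(a)*x; y=np.array([-np.sin(yaw),np.cos(yaw),0])
foot=np.array([.567,-.0145,.02])
def pl(off,h): go(foot+off*x+[0,0,h]+.150*up,np.pi/2+yaw,-a)
E
python3 - <<'E'
from pl import *
pl(.03,.06); pl(.01,.003)
s=monitor.observe(); r=Ro.from_euler('xyz',s['tool_rot']); bot=s['tool_pos']+r.apply([0,0,.15]); print('bottom',bot)
im,P=snap('scene','s2'); im2,P2=snap('top','t2')
a=cv2.resize(im[100:270,230:400],None,fx=3,fy=3); b=cv2.resize(im2[150:260,260:370],(290,290))
o=np.zeros((510,800,3),np.uint8); o[:,:510]=a; o[:290,510:]=b; cv2.imwrite('pics/c4.png',o)
E
```

```text
t 11.93 pos [ 0.5751 -0.0164  0.2808] F [ 1.2 -0.  -2.7] op 0.0089
d mm [  2.7 -30.2  49.9] w deg [-0.42 -0.28  0.09] zaxis [ 0.257  0.032 -0.966]
t 11.93 pos [ 0.5751 -0.0164  0.2808] F [ 1.2 -0.  -2.7] op 0.0089
d mm [  2.5 -63.9 100.1] w deg [-0.42 -0.28  0.09] zaxis [ 0.257  0.032 -0.966]
bottom [ 0.61246979 -0.01108194  0.13563159]
```

View pics/c4.png

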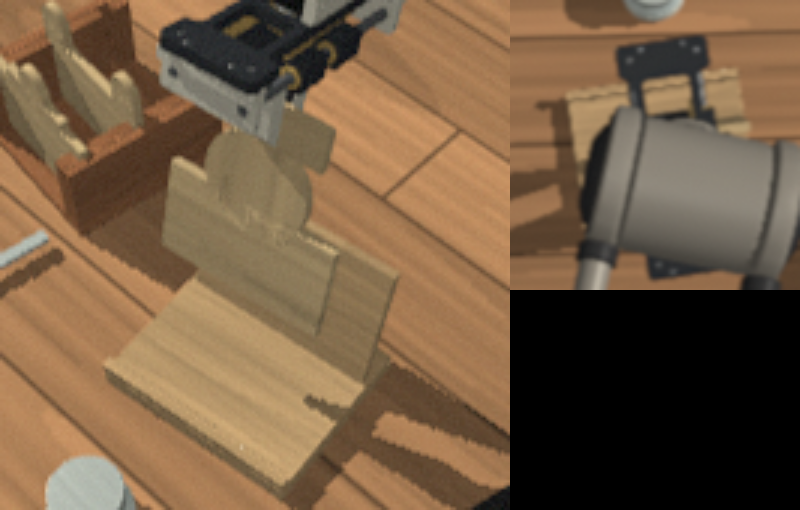

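The crop shows the template upright in the fingers, in front of and above the board. Its lower corners are at (162,240) and (320,335), and the foot line runs from about (195,277) to (366,384). I'll check the foot line and those corners.

Run:
```python
from pl import *
P=load('s2')[1];A=lambda x,y:(230+x/3-.33,100+y/3-.33)
l=plane(P,*A(195,277),.02);r=plane(P,*A(366,384),.02);print(l,r,(l+r)/2, np.arctan2(-(r-l)[0],(r-l)[1]))
for n,v in (('lipL',(105,362)),('lipR',(280,487))): print(n,plane(P,*A(*v),.03))
bot=np.array([.6125,-.0111,.1356])
for s in(-1,1):
    q=proj(P,bot+s*.075*y+.0045*x); print((q-[230,100]+.33)*3)
```

```text
[ 0.5782256  -0.10793591  0.02      ] [0.55568317 0.07660672 0.02      ] [ 0.56695438 -0.0156646   0.02      ] 0.12155081203245172
lipL [ 0.69738321 -0.09521592  0.03      ]
lipR [0.67937619 0.09238982 0.03      ]
[165.52280672 246.43132782]
[318.35338378 341.13436093]
```

Emit:
move_arm(
  deltas=[
    {"x": 0.002, "y": -0.01, "z": 0.02, "wx": -0.4, "wy": 0, "wz": 0, "hand": 0},
    {"x": 0.002, "y": -0.02, "z": 0.035, "wx": -0.4, "wy": 0, "wz": 0, "hand": 0},
    {"x": 0.002, "y": -0.035, "z": 0.055, "wx": -0.4, "wy": 0, "wz": 0, "hand": 0},
    {"x": 0.002, "y": -0.045, "z": 0.07, "wx": -0.4, "wy": 0, "wz": 0, "hand": 0},
    {"x": 0.002, "y": -0.055, "z": 0.082, "wx": -0.4, "wy": 0, "wz": 0, "hand": 0},
    {"x": 0.002, "y": -0.06, "z": 0.09, "wx": -0.4, "wy": 0, "wz": 0, "hand": 0},
    {"x": 0.002, "y": -0.062, "z": 0.095, "wx": -0.4, "wy": 0, "wz": 0, "hand": 0},
    {"x": 0.002, "y": -0.062, "z": 0.095, "wx": -0.4, "wy": 0, "wz": 0, "hand": 0},
  ],
)

```text
time: 13.02
tool_pos: [0.5407, -0.0203, 0.1751]
tool_rot: [2.876, -0.003, 1.694]
contact_force: [-0.3, -0.2, -2.3]
opening: 0.0086
```

Run:
```python
from pl import *
pl(.010,0)
s=monitor.observe(); r=Ro.from_euler('xyz',s['tool_rot']); bot=s['tool_pos']+r.apply([0,0,.15]); print('bottom',bot,(bot-foot)@x, s['torque'])
im,P=snap('scene','s3')
cv2.imwrite('pics/c5.png',cv2.resize(im[120:260,250:390],None,fx=4,fy=4,interpolation=2))
```

```text
t 13.03 pos [ 0.5407 -0.0203  0.1751] F [-0.3 -0.2 -2.3] op 0.0086
d mm [ 2.5 -4.6  9.3] w deg [ 0.2  -0.16 -0.04] zaxis [ 0.257  0.032 -0.966]
bottom [ 0.57971555 -0.01507391  0.03034914] 0.012549073391530606 [-0.05877533  0.16147941  0.04841193]
```

View pics/c5.png

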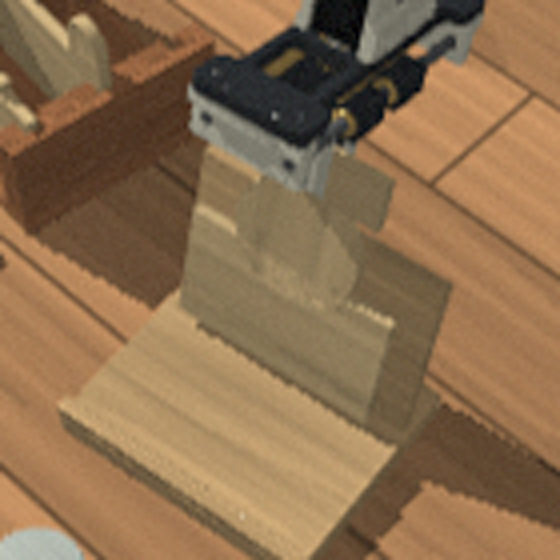

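Here the template hovers about 10 mm above the deck, square, with its lower corners at (183,305) and (370,420). It is a few mm toward -y, so I'll shift it and lower it.

Emit:
move_arm(
  deltas=[
    {"x": 0.003, "y": -0.001, "z": 0.003, "wx": 0, "wy": 0, "wz": 0, "hand": 0},
    {"x": 0.006, "y": -0.0015, "z": 0.006, "wx": 0, "wy": 0, "wz": 0, "hand": 0},
    {"x": 0.006, "y": -0.002, "z": 0.007, "wx": 0, "wy": 0, "wz": 0, "hand": 0},
    {"x": 0.006, "y": -0.002, "z": 0.008, "wx": 0, "wy": 0, "wz": 0, "hand": 0},
    {"x": 0.006, "y": -0.002, "z": 0.008, "wx": 0, "wy": 0, "wz": 0, "hand": 0},
  ],
)

```text
time: 13.7
tool_pos: [0.5399, -0.0141, 0.1667]
tool_rot: [2.876, -0.003, 1.694]
contact_force: [0.8, 0.9, -1.9]
opening: 0.0091
```

Emit:
move_arm(
  deltas=[
    {"x": 0, "y": -0.0003, "z": 0.001, "wx": 0, "wy": 0, "wz": 0, "hand": 0},
    {"x": 0, "y": -0.0005, "z": 0.002, "wx": 0, "wy": 0, "wz": 0, "hand": 0},
    {"x": 0, "y": -0.0005, "z": 0.002, "wx": 0, "wy": 0, "wz": 0, "hand": 0},
  ],
)

```text
time: 14.08
tool_pos: [0.5402, -0.014, 0.1658]
tool_rot: [2.875, -0.003, 1.694]
contact_force: [-2.8, 0.4, 5.9]
opening: 0.0088
```

Contact made (+6 N upward). I'll slide back a few mm toward the board, then release.

Emit:
move_arm(
  deltas=[
    {"x": 0, "y": -0.002, "z": -0.0005, "wx": 0, "wy": 0, "wz": 0, "hand": 0},
    {"x": 0, "y": -0.0045, "z": -0.0012, "wx": 0, "wy": 0, "wz": 0, "hand": 0},
    {"x": 0, "y": -0.0045, "z": -0.0012, "wx": 0, "wy": 0, "wz": 0, "hand": 0},
  ],
)

```text
time: 14.45
tool_pos: [0.5361, -0.0149, 0.1655]
tool_rot: [2.874, -0.002, 1.694]
contact_force: [0.8, 0.3, 4.6]
opening: 0.0087
```

Emit:
move_arm(
  deltas=[
    {"x": 0, "y": 0, "z": 0, "wx": 0, "wy": 0, "wz": 0, "hand": 0.15},
    {"x": 0, "y": 0, "z": 0, "wx": 0, "wy": 0, "wz": 0, "hand": 0.25},
    {"x": 0, "y": 0, "z": 0, "wx": 0, "wy": 0, "wz": 0, "hand": 0.4},
    {"x": 0, "y": 0, "z": 0, "wx": 0, "wy": 0, "wz": 0, "hand": 0.4},
    {"x": 0, "y": 0, "z": 0, "wx": 0, "wy": 0, "wz": 0, "hand": 0.4},
  ],
)

```text
time: 15.08
tool_pos: [0.5352, -0.0146, 0.1646]
tool_rot: [2.876, -0.003, 1.694]
contact_force: [0.2, 0.4, -0.2]
opening: 0.0365
```

Run:
```python
from pl import *
s=monitor.observe(); print(s['tool_pos'],s['contact_force'],s['opening'])
im,P=snap('scene','s4')
cv2.imwrite('pics/c6.png',cv2.resize(im[120:260,250:390],None,fx=4,fy=4,interpolation=2))
```

```text
[ 0.53521038 -0.01460201  0.16462562] [ 0.22011969  0.42984118 -0.183821  ] 0.036542812676309676
```

View pics/c6.png

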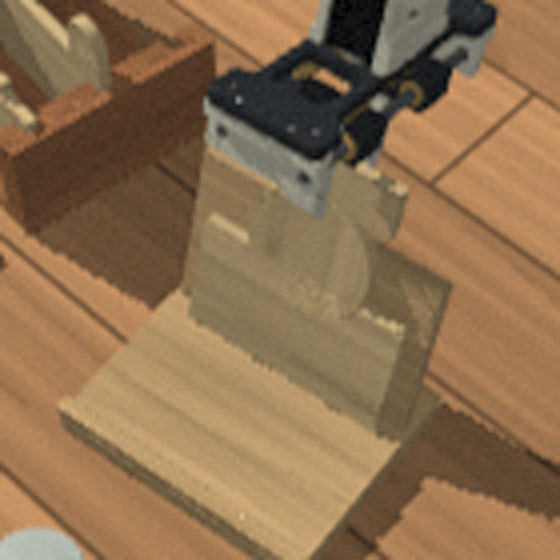

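The template stands on the deck against the board, with its lower corners at (190,310) and (385,433), square and about centred. Withdrawing along the tool axis.

Emit:
move_arm(
  deltas=[
    {"x": 0, "y": 0, "z": -0.01, "wx": 0, "wy": 0, "wz": 0, "hand": 0.4},
    {"x": 0, "y": 0, "z": -0.03, "wx": 0, "wy": 0, "wz": 0, "hand": 0.4},
    {"x": 0, "y": 0, "z": -0.06, "wx": 0, "wy": 0, "wz": 0, "hand": 0.4},
    {"x": 0, "y": 0, "z": -0.1, "wx": 0, "wy": 0, "wz": 0, "hand": 0.4},
    {"x": 0, "y": 0, "z": -0.14, "wx": 0, "wy": 0, "wz": 0, "hand": 0.4},
    {"x": 0, "y": -0.04, "z": -0.16, "wx": 0, "wy": 0, "wz": 0, "hand": 0.4},
    {"x": 0, "y": -0.08, "z": -0.16, "wx": 0, "wy": 0, "wz": 0, "hand": 0.4},
    {"x": 0, "y": -0.08, "z": -0.16, "wx": 0, "wy": 0, "wz": 0, "hand": 0.4},
  ],
)

```text
time: 16.12
tool_pos: [0.415, -0.0296, 0.2985]
tool_rot: [2.876, -0.003, 1.693]
contact_force: [0.8, -1.3, 0.1]
opening: 0.0368
```

Run:
```python
from pl import *
im,P=snap('scene','s5'); im2,P2=snap('top','t5')
a=cv2.resize(im[100:270,230:400],None,fx=3,fy=3,interpolation=2); b=cv2.resize(im2[150:260,260:370],(290,290))
c=cv2.resize(im[220:340,360:490],(290,220))
o=np.zeros((510,800,3),np.uint8); o[:,:510]=a; o[:290,510:]=b;o[290:,510:]=c; cv2.imwrite('pics/c7.png',o)
s0=load('scene0')[0]
d=cv2.absdiff(s0,im).max(2); print('rack diff',d[105:170,225:262].mean(), 'bystanders',d[245:290,240:280].mean(),d[290:360,320:395].mean(),d[175:220,175:250].mean())
```

```text
rack diff 5.122661122661123 bystanders 5.653888888888889 5.484 5.493333333333333
```

View pics/c7.png

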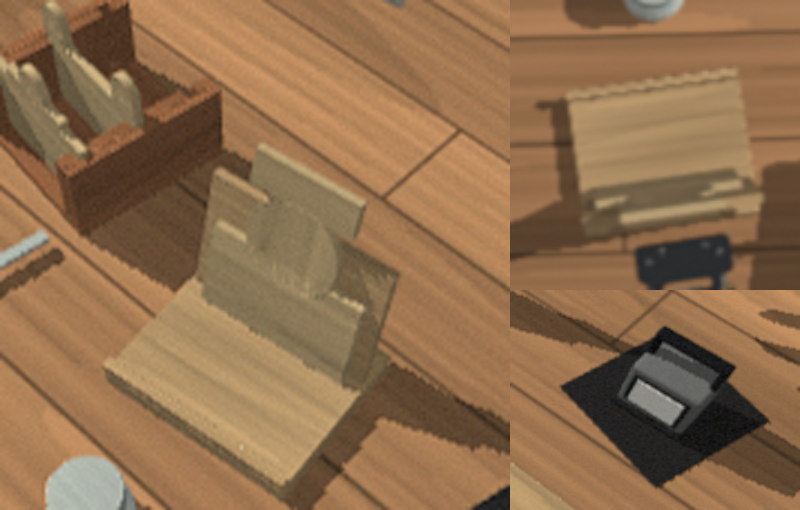

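The template leans on the board, with its foot from (201,293) to (350,383) and its top edge from (262,147) to (364,205). The lamp is upright on the mat. One numeric check before handing in.

Run:
```python
from pl import *
P=load('s5')[1];A=lambda x,y:(230+x/3-.33,100+y/3-.33)
l=plane(P,*A(201,293),.02);r=plane(P,*A(350,383),.02);m=(l+r)/2
print('foot x,y',(m-foot)@x-.0045,(m-foot)@y,'yaw',np.arctan2(-(r-l)[0],(r-l)[1]),np.linalg.norm(r-l))
p=[plane(P,*A(*q),.20-.008) for q in((262,147),(364,205))];t=sum(p)/2
print('top x',(t-foot)@x,'tilt',np.arctan2((m-t)@x,.17), np.linalg.norm(p[1]-p[0]))
print(robot.hand_in())
```

```text
foot x,y 0.004187695818255903 0.0006560224519666508 yaw 0.14104099524687957 0.1593122928258121
top x -0.04096473228129768 tilt 0.2841686431934679 0.09729797800489773
the job is handed in; nothing more can be done
None
```

I finished both moves and handed the job in at about 16 s of robot time; `hand_in()` gives no verdict.

- **Lamp:** I lifted it by its handle, set it on the mat until I felt contact, and let go. The last camera view shows it upright near the middle of the mat. I placed it within about 3 mm of the mat centre I measured.
- **Wide template:** I drew it up out of its slots, tilted it to the board's slope, lowered it until it touched the deck, slid it back toward the board and released it. The last measurement put its foot about 4 mm in front of the board's foot and 1 mm off centre. It leans back about 0.28 rad, is square to about 0.02 rad, and its top is 41 mm behind the foot line.
- **Everything else:** The image difference against the start was uniformly low over the other two templates and the bench objects, so they did not visibly move. The gripper is clear and touching nothing.

One check disagreed slightly: the template's foot measured 159 mm wide against the true 150 mm. These final numbers come from corners picked by eye in a coarse view, so they are good to a few millimetres, which is well inside the limits.

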